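Cock the spring caster at full wind

TASK

Get the spring caster ready for a pour: lift the catch at the tail of its arm, draw the arm round against its spring, and drop the catch right home in the far notch of the stop sector (full wind), so that the arm stays wound by itself when you let go. Do not let the arm fly back, and leave the loose things on the bench where they are.

Things in the scene. Friction and masses are not known exactly. Their poses are not given: they have to be found in the camera images.
- caster: Small centrifugal caster, bolted down: a round grey cast pan, 260 mm across, 30 mm high (lugs to radius 157 mm), with a spring drum in the middle. Origin on the arm's vertical turning axis at bench level, z up. At rest the arm's catch end points along this body's -x; wound by an angle q it points along (-cos q, -sin q).
- track (a point): Fixed point on the pan's rim at the catch's rest place, 118 mm from the axis, 46 mm up. Here a bracket parks the catch. From about 0.25 rad on, a steel stop sector rides on the rim: 22 mm wide, level top at 46 mm, two notches 10 mm long, 11 mm deep. It is clamped anywhere: near notch (half wind) centred 0.78 to 1.02 rad from rest, far notch (full wind) 0.36 rad farther: see or feel where.
- caster_arm (a joint): Angle of the arm from rest, rad, 0 to 1.46, counterclockwise from above. A bar 24 mm wide, top at 66 mm: crucible and steel flask (to 109 mm high, out to 141 mm) on one half, dark balance weight (top 83 mm, 45 to 71 mm from the axis) and catch on the other. A torsion spring drives it back to 0: 0.55 N m at rest, 1.24 N m at full wind (5 to 10.5 N at the catch).
- catch (a joint): Height of the catch above fully home, m, 0 to 0.018. It slides up and down in a guide block (26 x 28 mm, top 73 mm) at the arm's tail; a light spring pushes it down with 2 to 3 N. Its blade (6 mm wide along the track, 12 mm across) must rise 10 mm or more to leave the bracket or a notch. On the sector's plain top it reads about 0.010; home in a notch 0.
- catch_knob (a point): Middle of the catch's round dark knob, on its vertical axis, 118 mm from the arm's turning axis, 93 mm above the bench when the catch is home. The knob is 17 mm across from 81 to 100 mm up, with a 21 mm lip on top (107 mm). Within 45 mm of it nothing else stands above 73 mm.
- flux_jar: Bystander: stoneware jar with a knobbed lid, 55 mm across, 60 mm high, loose, left of the caster. Origin under its middle.
- gem_jar: Bystander: little screw-top jar, 29 mm across, 18 mm high, loose, right of the caster. Origin under its middle.
- solder_spool: Bystander: spool of wire lying flat, 46 mm across, 23 mm high, loose, left of the caster. Origin at its underside, 10 mm from the spool's axis.
- lighter: Bystander: gas lighter lying flat, 76 x 24 x 16 mm, loose, right of the caster. Origin under its middle.
- chasing_hammer: Bystander: hammer with a wooden handle lying flat, 213 mm long, 26 mm high, loose, at the left. Origin under its middle.

How it is judged:
By the outcome, as a careful person would: the job done as asked, in the order asked, and still so for the second after the job is handed in, with the robot touching nothing.
It also fails if it takes over 54 s, if anything falls off the work surface, if the arm or the gripper's body presses on something with over 40 N, if the wrist force passes 120 N, or if a joint passes its speed limit or range.

ROBOT

A 7-joint arm with a two-finger parallel gripper is mounted at the origin on a cart in front of the work surface, level with it; the furniture and walls round the work are solid. World frame = base frame: x ahead of the robot, y to its left, z up, the work surface at z = 0. Lengths are in m, angles in degrees, forces in N, time in s.
With the tool pointing down it reaches from about 0.4 to 0.875 m from the base axis. Payload 4.4 kg.
Tool frame: the origin (TCP) lies midway between the tips of the shut fingers; the grasp point (between the pads) lies 19 mm behind it; z points along the fingers, y is the line along which they close (so a half turn about z gives the same grasp; the last joint's range is limited). The gripper opens to 85 mm and grips with 20 to 120 N. Pads are 22 mm wide; open, the fingers measure 114 mm over their backs; the gripper's body (76 mm by 85 mm) begins 54 mm behind the grasp point. The pads swing forward as they close: fully open they stand 13 mm farther back than shut.
Start: joints at [-70.004, 36.005, 2.206, 86.941, -1.547, 57.084, -1.146], TCP at [0.262, 0.595, 0.231] pointing down, gripper open.
Joint ranges: [-175.42, 175.42], [-21.48, 121.26], [-71.46, 75.88], [10.55, 141.38], [-63.04, 243.04], [13.31, 113.54], [-168.57, 168.57]. Speed limits (degrees/s): [147.25, 147.25, 180, 180, 180, 180, 180].

INTERFACE

Orientations are given as a 3x3 rotation matrix whose columns are the frame's x, y, z axes.
In Python, from cell import telemetry, camera, r gives the robot as it stands. The module is installed in compiled form; this text tells all that it offers.
- The arm moves only by the tool jog_arm, never from a script. Its argument "steps" is a list that holds one entry, the list of rows, each a list of 7 numbers: the shift along the tool's x, y, z as a fraction of full scale, then the turn, a rotation vector about the tool's x, y, z as a fraction of full scale, then the gripper command: -1 is shut, 1 is fully open, values between are in proportion. A call has exactly 8 rows; each row is the pose to reach, as a shift and turn from the pose commanded when the call began, along the tool's axes at that moment; what a row does not reach only later rows make up. Full scale, the value 1, is 250 mm for a shift and pi/4 rad for a turn. A row lasts 1/8 s, in which the tool goes at most 62.5 mm and 10.7 degrees, less where a joint would pass 70% of its speed; a pose out of reach is approached as far as the arm can. A call with a number of a shift or a turn outside -1 to 1 is refused whole. A call with a gripper value outside its range is refused whole. The fingers move at their own pace and stop on an object; the grip force is fixed at half the most. Time passes only in rows, so rows that repeat a pose let the fingers close, or fill a call up. It gives the time, the measured TCP pose, the force, the opening and the grip force at its end, in the units of the state.
- telemetry.observe(): the state, without advancing time (a new reading comes with each control period).
- camera(name): name is "side" or "top"; returns a dict with "frame" (400x640x3 uint8, blue, green, red), "camera_matrix" (3x3 intrinsics, pixels), "k1" (the pictures are not rectified: a ray, as slopes to the right and down, at radius r is drawn at 1 + k1 r^2 times it, then the intrinsics apply), "xyz" and "attitude" of the camera in the world. Camera axes: x right, y down, z forward; pixel columns grow to the right and rows downward; lengths in m; the calibration is good to about 2 mm. A picture is of the moment at which its call begins. There is no depth.
- r.close_job(): hands the job in; it is judged then, once.
The state is a dict: "time": time; "joints": joint angles; "joint_vel": joint speeds; "tau": joint torques, N m; "eef_pos": TCP position; "tcp_rot": TCP orientation; "ft_force": force on the tool from outside, world axes, zero at the start; "ft_torque": the same for the moment, N m; "gripper_width": finger opening in m; "gripper_force": force on a finger pad.
Only numpy, scipy, OpenCV 4.12 (cv2) and the standard library are available. Lean on these libraries where they do the work, as an engineer would, in place of code of your own. Each camera call takes 0.05 s, during which the arm holds its last target. There are 200 camera calls.

## Working session

There is one attempt and no reset: what is moved stays moved. The work goes in short steps, Python scripts to look and compute and a tool call to move; the robot and the scene stay as the last step left them, time stands still between calls to the robot, and variables do not carry over. Pictures are saved under pics/ and viewed, at most 10 in all, crops included, and the job is handed in when it is done.

Besides the shell and the picture viewer there is one more tool, called after "Request:" as name(argument=value, ...), one argument or row to a line, values as JSON. jog_arm: Moves the arm, as the interface text tells. Its arguments: {"type":"object","properties":{"steps":{"type":"array","items":{"type":"array","items":{"type":"array","items":{"type":"number"}}}}},"required":["steps"]}

```bash
mkdir -p pics; cat > h.py <<'E'
import numpy as np, cv2
from cell import telemetry, camera, r
def ray(c,u,v):
    K=np.array(c["camera_matrix"]);k=c["k1"]
    d=np.array([(u-K[0,2])/K[0,0],(v-K[1,2])/K[1,1]]);s=d.copy()
    for _ in range(20): s=d/(1+k*(s@s))
    return np.array(c["xyz"]),np.array(c["attitude"])@np.array([s[0],s[1],1.])
def plane(c,u,v,z):
    o,d=ray(c,u,v);return o+d*(z-o[2])/d[2]
def proj(c,p):
    K=np.array(c["camera_matrix"]);q=np.array(c["attitude"]).T@(np.array(p)-c["xyz"])
    s=q[:2]/q[2];s=s*(1+c["k1"]*(s@s));return s*[K[0,0],K[1,1]]+K[:2,2]
E
python3 - <<'E'
from h import *
for n in("top","side"):
    c=camera(n);cv2.imwrite(f"pics/{n}0.png",c["frame"]);print(n,c["camera_matrix"],c["k1"],c["xyz"],c["attitude"])
s=telemetry.observe();print({k:np.round(v,3).tolist() for k,v in s.items()})
E
```

```text
top [[504.47800783   0.         324.8862934 ]
 [  0.         504.47800783 195.52998403]
 [  0.           0.           1.        ]] -0.15284183696913115 [ 0.44531657 -0.0234168   1.16570762] [[-0.02638822 -0.9929464   0.11559025]
 [-0.9994059   0.02876922  0.01897863]
 [-0.0221702  -0.11502076 -0.99311566]]
side [[452.40975034   0.         326.27930282]
 [  0.         452.40975034 199.05885176]
 [  0.           0.           1.        ]] 0.014534343699986475 [ 0.1684224  -0.83049159  0.54950239] [[ 0.89365697 -0.19367118  0.40480699]
 [-0.4487111  -0.39763949  0.80033817]
 [ 0.00596481 -0.89686917 -0.44225571]]
{'time': 0.1, 'joints': [-70.003, 36.054, 2.202, 86.989, -1.547, 57.084, -1.147], 'joint_vel': [0.039, -0.092, -0.003, -0.16, 0.013, 0.027, -0.012], 'tau': [0.003, -56.453, 1.23, -19.397, 0.011, 0.005, -0.0], 'eef_pos': [0.262, 0.594, 0.23], 'tcp_rot': [[-0.915, 0.403, -0.001], [0.403, 0.915, -0.002], [-0.0, -0.002, -1.0]], 'ft_force': [-0.145, -0.153, -0.212], 'ft_torque': [-0.006, 0.024, 0.005], 'gripper_force': 0.0, 'gripper_width': 0.085}
```

View pics/top0.png

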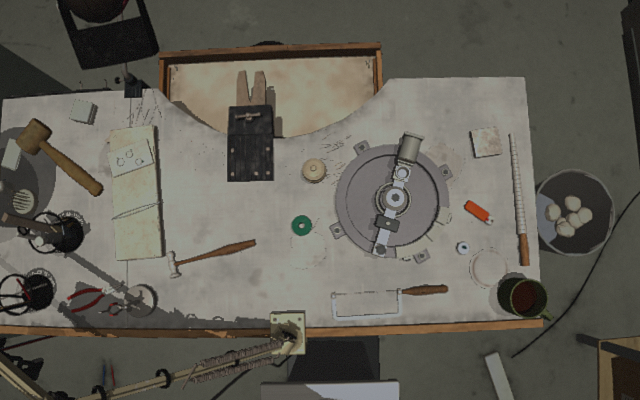

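View pics/side0.png

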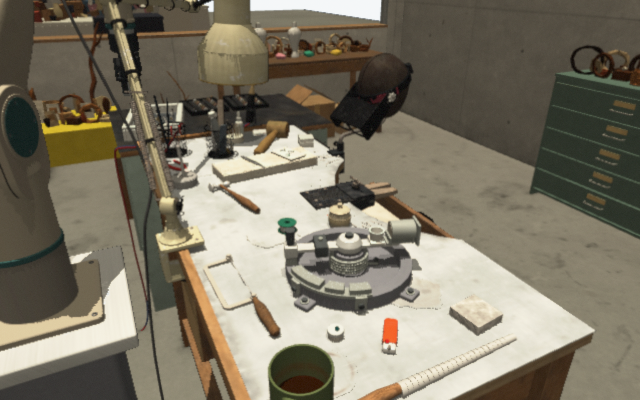

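Top: caster drum at about (395,198), catch end at about (380,250), flask at (411,148). The sector should lie ccw, to the lower right. I'll take crops.

```bash
python3 - <<'E'
import cv2,numpy as np
a=cv2.imread("pics/top0.png")[130:275,320:465];b=cv2.imread("pics/side0.png")[205:320,270:430]
cv2.imwrite("pics/c1.png",cv2.resize(a,(580,580),interpolation=cv2.INTER_CUBIC))
cv2.imwrite("pics/c2.png",cv2.resize(b,(800,575),interpolation=cv2.INTER_CUBIC))
E
```

```text
(no output)
```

View pics/c1.png

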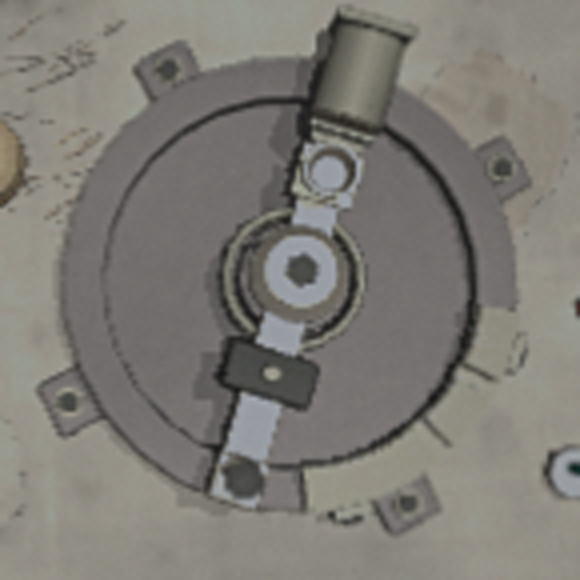

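View pics/c2.png

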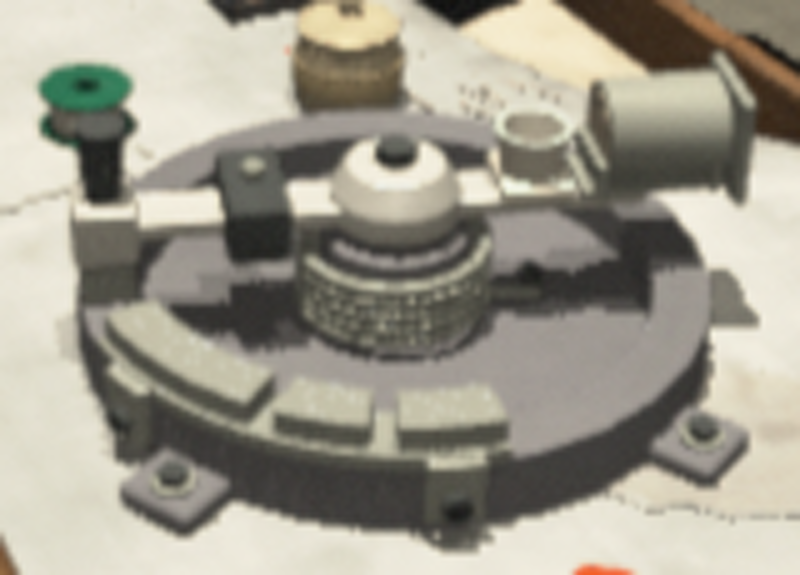

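Top crop: knob at full-frame (380.8,249.3), notches at about (429,238) and (439.5,223). Opposite lugs centre on about (392,201). Side crop: knob top at about (291,230), notches at about (324,285) and (347,290).

```bash
python3 - <<'E'
from h import *
t=camera("top");s=camera("side")
T=lambda x,y,z:plane(t,320+x/4,130+y/4,z);S=lambda x,y,z:plane(s,270+x/5,205+y/5,z)
L=[T(*p,.014) for p in((170,68),(503,168),(408,502),(69,402))]
ax=np.mean(L,0);print("axis",ax,[np.round(l-ax,3) for l in L],[np.hypot(*(l-ax)[:2]) for l in L])
print("S lugs",[S(*p,.014) for p in((176,475),(704,430))])
k=T(243,477,.107);k2=S(106,125,.107);print("knob",k,k2)
for n,p in(("top",k),("side",k2)):
    d=(p-ax)[:2];print(n,np.hypot(*d),np.degrees(np.arctan2(d[1],d[0])))
a0=np.arctan2(*(k-ax)[1::-1])
for p in(T(436,432,.046),T(478,372,.046),S(272,400,.044),S(385,427,.044)):
    d=(p-ax)[:2];print("notch",p,np.hypot(*d),(np.arctan2(d[1],d[0])-a0)%(2*np.pi))
E
```

```text
axis [ 0.56262829 -0.15534822  0.014     ] [array([0.128, 0.063, 0.   ]), array([ 0.064, -0.128,  0.   ]), array([-0.127, -0.063,  0.   ]), array([-0.064,  0.128,  0.   ])] [np.float64(0.14269356759264062), np.float64(0.1428397571010338), np.float64(0.14195425536330422), np.float64(0.14314461124963906)]
S lugs [array([ 0.43515273, -0.21990592,  0.014     ]), array([ 0.62577891, -0.28410073,  0.014     ])]
knob [ 0.4521829  -0.11692696  0.107     ] [ 0.45135266 -0.12120717  0.107     ]
top 0.1169374916732936 160.81845601683787
side 0.11639534740081599 162.9431897649697
notch [ 0.47405715 -0.2306241   0.046     ] 0.11623813436549844 1.039212319559688
notch [ 0.50663802 -0.25576285  0.046     ] 0.11496958837267769 1.3969250753798406
notch [ 0.46907292 -0.23079752  0.044     ] 0.12018819253870186 1.0134527589126243
notch [ 0.49839326 -0.26281504  0.044     ] 0.12520086389955237 1.3668363249174833
```

```bash
python3 - <<'E'
from h import *
t=camera("top");s=camera("side")
def tri(a,b):
    o1,d1=ray(t,*a);o2,d2=ray(s,*b)
    k=np.linalg.lstsq(np.c_[d1,-d2],o2-o1,rcond=None)[0];p,q=o1+k[0]*d1,o2+k[1]*d2
    return (p+q)/2,np.linalg.norm(p-q)
print("clamp",plane(t,288,330,.03),plane(s,180,235,.03))
# post: plane through side line, intersect top rays
o,d1=ray(s,172,200);_,d2=ray(s,120,25);n=np.cross(d1,d2)
for u,v in((270,348),(240,357),(200,368),(150,372),(100,380)):
    p,d=ray(t,u,v);print((u,v),p+d*(n@(o-p))/(n@d))
st=telemetry.observe()
for n,c in(("t",t),("s",s)):print(n,"TCP px",proj(c,st["eef_pos"]))
im=t["frame"];cv2.imwrite("pics/tl.png",cv2.resize(im[200:400,0:330],(792,480)))
E
```

```text
clamp [0.27833936 0.08843056 0.03      ] [0.27020188 0.09057741 0.03      ]
(270, 348) [0.26210137 0.11245211 0.15812423]
(240, 357) [0.25760857 0.16031758 0.22292597]
(200, 368) [0.25281229 0.21705892 0.29489524]
(150, 372) [0.25296745 0.29376639 0.33140584]
(100, 380) [0.25038969 0.35779103 0.38666542]
t TCP px [ 25.96202258 350.75387254]
s TCP px [134.31626087  96.14754659]
```

View pics/tl.png

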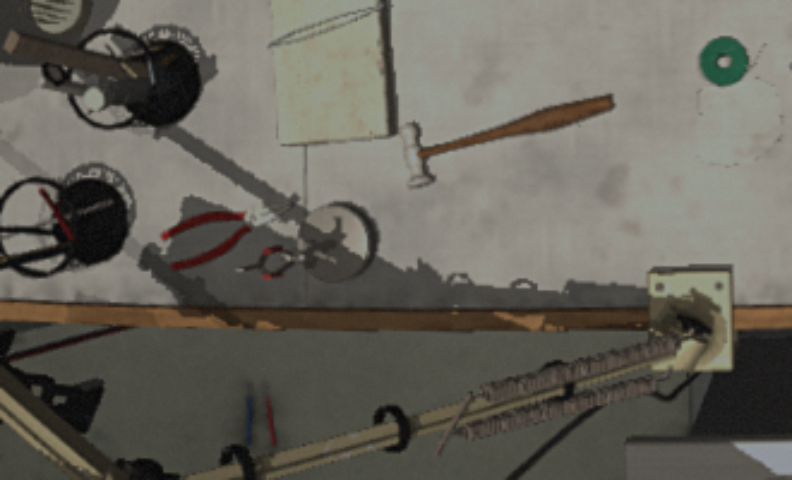

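The post climbs from the clamp at (0.27,0.09) towards +y at x≈0.25, so it may lie between the tool and the caster. I'll look at the side view's upper left.

```bash
python3 - <<'E'
import cv2
a=cv2.imread("pics/side0.png")[0:250,0:330]
cv2.imwrite("pics/c3.png",cv2.resize(a,(790,598),interpolation=cv2.INTER_CUBIC))
E
```

```text
(no output)
```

View pics/c3.png

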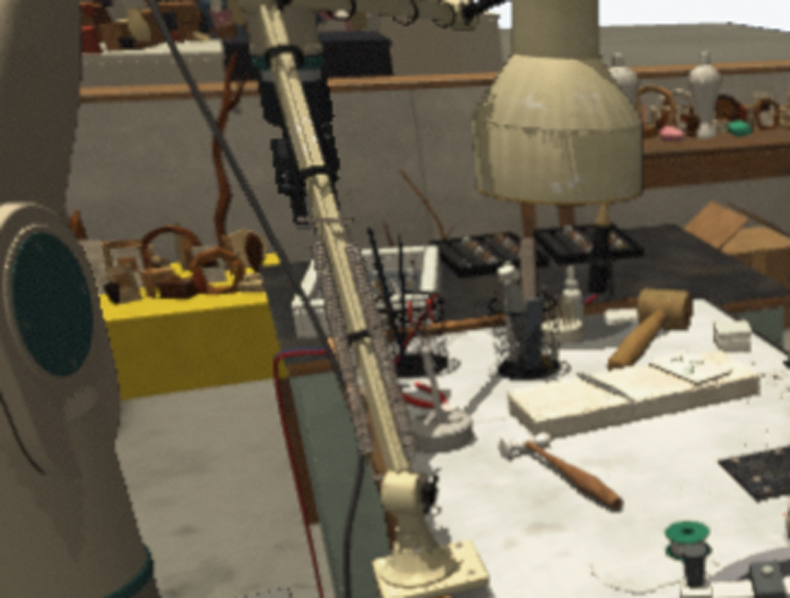

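The black gripper stands behind the lamp post. I need the lamp's elbow and upper arm in 3D.

```bash
python3 - <<'E'
from h import *
t=camera("top");s=camera("side")
o,d1=ray(s,172,200);_,d2=ray(s,120,25);n=np.cross(d1,d2)
for u,v in((80,391),(58,395)):
    p,d=ray(t,u,v);print("post",(u,v),p+d*(n@(o-p))/(n@d))
# upper arm: plane through top line, intersect side rays
o,d1=ray(t,50,392);_,d2=ray(t,3,352);n=np.cross(d1,d2)
for u,v in((140,1),(170,3),(196,4),(232,5)):
    p,d=ray(s,u,v);print("upper",(u,v),p+d*(n@(o-p))/(n@d))
for z in(.3,.4,.5,.6,.7):
    print(z,"shade(side axis)",np.round([plane(s,232,40,z) ,plane(s,232,80,z)],2).tolist(),"top(20,165)",np.round(plane(t,20,165,z),2), "elbow top",np.round(plane(t,56,395,z),2),"elbow ray upper (3,352)",np.round(plane(t,3,352,z),2))
E
```

```text
post (80, 391) [0.24515135 0.3660128  0.43868945]
post (58, 395) [0.24377132 0.3895337  0.46295481]
upper (140, 1) [0.30565223 0.45972481 0.48919977]
upper (170, 3) [0.39954558 0.60740861 0.47628475]
upper (196, 4) [0.50608255 0.77275548 0.46383206]
upper (232, 5) [0.71558705 1.09653419 0.44070525]
0.3 shade(side axis) [[0.72, 1.17, 0.3], [0.49, 0.37, 0.3]] top(20,165) [0.62 0.57 0.3 ] elbow top [0.2  0.49 0.3 ] elbow ray upper (3,352) [0.27 0.6  0.3 ]
0.4 shade(side axis) [[0.5, 0.37, 0.4], [0.36, -0.11, 0.4]] top(20,165) [0.6 0.5 0.4] elbow top [0.23 0.43 0.4 ] elbow ray upper (3,352) [0.29 0.53 0.4 ]
0.5 shade(side axis) [[0.28, -0.43, 0.5], [0.23, -0.59, 0.5]] top(20,165) [0.58 0.43 0.5 ] elbow top [0.25 0.37 0.5 ] elbow ray upper (3,352) [0.31 0.46 0.5 ]
0.6 shade(side axis) [[0.06, -1.24, 0.6], [0.1, -1.07, 0.6]] top(20,165) [0.56 0.36 0.6 ] elbow top [0.28 0.31 0.6 ] elbow ray upper (3,352) [0.33 0.38 0.6 ]
0.7 shade(side axis) [[-0.17, -2.04, 0.7], [-0.03, -1.55, 0.7]] top(20,165) [0.54 0.29 0.7 ] elbow top [0.31 0.25 0.7 ] elbow ray upper (3,352) [0.35 0.31 0.7 ]
```

The lamp's elbow is near (0.25,0.40,0.47), with its upper arm running towards (0.5,0.77). I'll go straight up, pass over the lamp, then come down. Rising first.

Request:
jog_arm(
  steps=[
    [[0,0,-0.12,0,0,0,0.2],[0,0,-0.25,0,0,0,0.2],[0,0,-0.38,0,0,0,0.2],[0,0,-0.5,0,0,0,0.2],[0,0,-0.63,0,0,0,0.2],[0,0,-0.75,0,0,0,0.2],[0,0,-0.88,0,0,0,0.2],[0,0,-1,0,0,0,0.2]],
  ],
)

```text
time: 1.4
eef_pos: [0.2619, 0.5948, 0.4826]
tcp_rot: [[-0.915, 0.403, 0.0], [0.403, 0.915, 0.0], [0.0, 0.0, -1.0]]
ft_force: [0.8, -0.1, 0.8]
gripper_width: 0.0513
gripper_force: 0.0
```

Request:
jog_arm(
  steps=[
    [[0,0,-0.1,0,0,0,0.2],[0,0,-0.2,0,0,0,0.2],[0,0,-0.3,0,0,0,0.2],[0,0,-0.4,0,0,0,0.2],[0,0,-0.5,0,0,0,0.2],[0,0,-0.6,0,0,0,0.2],[0,0,-0.65,0,0,0,0.2],[0,0,-0.65,0,0,0,0.2]],
  ],
)

```text
time: 2.4
eef_pos: [0.2579, 0.5858, 0.6277]
tcp_rot: [[-0.915, 0.403, 0.009], [0.403, 0.915, 0.02], [-0.0, 0.022, -1.0]]
ft_force: [-0.8, 0.8, -0.3]
gripper_width: 0.0511
gripper_force: 0.0
```

```bash
python3 - <<'E'
from h import *
s=telemetry.observe();print({k:np.round(v,3).tolist() for k,v in s.items()})
E
```

```text
{'time': 2.4, 'joints': [-71.717, 30.782, 8.596, 34.716, -4.827, 113.475, -0.107], 'joint_vel': [0.196, 0.944, -0.416, 0.811, -0.105, -0.104, 0.181], 'tau': [-0.087, -53.447, 1.734, -21.237, 0.01, -0.07, 0.0], 'eef_pos': [0.258, 0.586, 0.628], 'tcp_rot': [[-0.915, 0.403, 0.009], [0.403, 0.915, 0.02], [-0.0, 0.022, -1.0]], 'ft_force': [-0.765, 0.793, -0.253], 'ft_torque': [-0.002, 0.01, -0.003], 'gripper_force': 0.0, 'gripper_width': 0.051}
```

Request:
jog_arm(
  steps=[
    [[-0.12,-0.09,0,0,0,0.12,0.2],[-0.24,-0.18,0,0,0,0.25,0.2],[-0.36,-0.27,0,0,0,0.38,0.2],[-0.48,-0.36,0,0,0,0.5,0.2],[-0.6,-0.45,0,0,0,0.63,0.2],[-0.72,-0.54,0,0,0,0.75,0.2],[-0.84,-0.63,0,0,0,0.88,0.2],[-0.95,-0.72,0,0,0,1,0.2]],
  ],
)

```text
time: 3.4
eef_pos: [0.4032, 0.3244, 0.6225]
tcp_rot: [[-0.359, 0.933, 0.007], [0.933, 0.359, 0.018], [0.014, 0.013, -1.0]]
ft_force: [0.3, 0.8, 0.1]
gripper_width: 0.0508
gripper_force: 0.0
```

Request:
jog_arm(
  steps=[
    [[-0.12,-0.01,0,0,0,0.12,0.2],[-0.24,-0.03,0,0,0,0.25,0.2],[-0.36,-0.04,0,0,0,0.38,0.2],[-0.48,-0.06,0,0,0,0.5,0.2],[-0.6,-0.07,0,0,0,0.63,0.2],[-0.72,-0.08,0,0,0,0.75,0.2],[-0.84,-0.1,0,0,0,0.88,0.2],[-0.96,-0.11,0,0,0,1,0.2]],
  ],
)

```text
time: 4.4
eef_pos: [0.4644, 0.0904, 0.6194]
tcp_rot: [[0.408, 0.913, 0.008], [0.913, -0.408, 0.019], [0.021, -0.0, -1.0]]
ft_force: [0.2, 0.6, -1.0]
gripper_width: 0.0512
gripper_force: 0.0
```

Request:
jog_arm(
  steps=[
    [[-0.1,0.04,0,0,0,0.12,0.2],[-0.2,0.07,0.1,0,0,0.25,0.2],[-0.3,0.11,0.2,0,0,0.38,0.2],[-0.4,0.15,0.3,0,0,0.5,0.2],[-0.5,0.18,0.4,0,0,0.63,0.2],[-0.6,0.22,0.5,0,0,0.75,0.2],[-0.7,0.26,0.65,0,0,0.88,0.2],[-0.78,0.29,0.8,0,0,1,0.2]],
  ],
)

```text
time: 5.4
eef_pos: [0.4531, -0.1131, 0.4145]
tcp_rot: [[0.934, 0.356, 0.009], [0.356, -0.934, 0.02], [0.016, -0.015, -1.0]]
ft_force: [0.5, 1.1, 0.1]
gripper_width: 0.0512
gripper_force: 0.0
```

```bash
cat >> h.py <<'E'
from scipy.spatial.transform import Rotation as Ro
AX=np.array([.5626,-.1553]);A0=np.radians(161.2)
def go(q,z,rad=.118,dyaw=0):
    """shift/turn fractions from present pose to knob grasp at wind q, TCP height z"""
    s=telemetry.observe();R=np.array(s["tcp_rot"]);p=np.array(s["eef_pos"])
    a=A0+q;tg=np.array([*(AX+rad*np.array([np.cos(a),np.sin(a)])),z])
    x=np.array([-np.cos(a),-np.sin(a),0])*1.0;zt=np.array([0,0,-1.]);y=np.cross(zt,x)
    Rt=np.c_[x,y,zt]
    dr=Ro.from_matrix(R.T@Rt).as_rotvec()
    print("p",p.round(4),"F",np.round(s["ft_force"],1),"w",round(float(s["gripper_width"]),4),"| q",q,"shift",((R.T@(tg-p))/.25).round(3),"turn",(dr/(np.pi/4)).round(3))
E
python3 - <<'E'
from h import *
s=telemetry.observe();print(np.round(s["joints"],1),np.round(s["tcp_rot"],3).tolist())
go(0,.15);go(0,.2)
E
```

```text
[-25.6  13.8  47.8  98.8 -12.   72.1 -44. ] [[0.934, 0.356, 0.009], [0.356, -0.934, 0.02], [0.016, -0.015, -1.0]]
p [ 0.4531 -0.1131  0.4145] F [0.5 1.1 0.1] w 0.0512 | q 0 shift [-0.031  0.028  1.057] turn [-0.025 -0.013  0.881]
p [ 0.4531 -0.1131  0.4145] F [0.5 1.1 0.1] w 0.0512 | q 0 shift [-0.028  0.025  0.857] turn [-0.025 -0.013  0.881]
```

Request:
jog_arm(
  steps=[
    [[0,0,0.1,0,0,0.11,0.2],[-0.01,0.01,0.2,-0.01,0,0.22,0.2],[-0.01,0.01,0.3,-0.01,-0.01,0.33,0.2],[-0.02,0.02,0.42,-0.015,-0.01,0.45,0.2],[-0.02,0.02,0.54,-0.02,-0.01,0.57,0.2],[-0.03,0.025,0.66,-0.025,-0.013,0.68,0.2],[-0.03,0.025,0.77,-0.025,-0.013,0.79,0.2],[-0.03,0.025,0.86,-0.025,-0.013,0.88,0.2]],
  ],
)

```text
time: 6.4
eef_pos: [0.4503, -0.1162, 0.1993]
tcp_rot: [[0.948, -0.32, -0.002], [-0.32, -0.948, -0.0], [-0.002, 0.001, -1.0]]
ft_force: [-0.4, -0.5, 0.9]
gripper_width: 0.0512
gripper_force: 0.0
```

```bash
python3 - <<'E'
from h import *
print(np.round(telemetry.observe()["joints"],1));go(0,.13);go(0,.078)
c=camera("side");a=c["frame"][120:290,240:400];cv2.imwrite("pics/s2.png",cv2.resize(a,(564,600),interpolation=cv2.INTER_CUBIC))
E
```

```text
[-21.2  31.1  47.7 118.3 -32.9  44.7 -61.9]
p [ 0.4503 -0.1162  0.1993] F [-0.4 -0.5  0.9] w 0.0512 | q 0 shift [0.004 0.003 0.277] turn [0.001 0.002 0.003]
p [ 0.4503 -0.1162  0.1993] F [-0.4 -0.5  0.9] w 0.0512 | q 0 shift [0.005 0.003 0.485] turn [0.001 0.002 0.003]
```

View pics/s2.png

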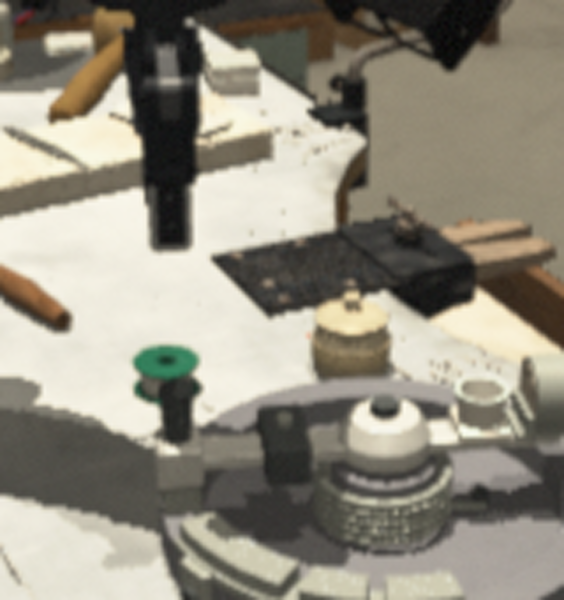

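The picture shows the gripper right above the knob (knob at crop (180,390), fingers at (170,245)), squared to the arm. Descend and close.

Request:
jog_arm(
  steps=[
    [[0,0,0.1,0,0,0,0.2],[0,0,0.2,0,0,0,0.2],[0,0,0.3,0,0,0,0.2],[0.005,0.003,0.37,0,0,0,0.2],[0.005,0.003,0.43,0,0,0,0.2],[0.005,0.003,0.46,0,0,0,0.2],[0.005,0.003,0.48,0,0,0,0.2],[0.005,0.003,0.48,0,0,0,0.2]],
  ],
)

```text
time: 7.45
eef_pos: [0.4517, -0.1171, 0.0803]
tcp_rot: [[0.949, -0.315, -0.001], [-0.315, -0.949, -0.0], [-0.001, 0.0, -1.0]]
ft_force: [-1.3, 0.1, 0.6]
gripper_width: 0.0511
gripper_force: 0.0
```

Request:
jog_arm(
  steps=[
    [[0,0,0,0,0,0,0.0],[0,0,0,0,0,0,-0.2],[0,0,0,0,0,0,-0.4],[0,0,0,0,0,0,-0.6],[0,0,0,0,0,0,-0.8],[0,0,0,0,0,0,-1],[0,0,0,0,0,0,-1],[0,0,0,0,0,0,-1]],
  ],
)

```text
time: 8.45
eef_pos: [0.4514, -0.1183, 0.0805]
tcp_rot: [[0.949, -0.316, -0.001], [-0.316, -0.949, -0.002], [-0.0, 0.002, -1.0]]
ft_force: [-2.4, -4.4, 6.1]
gripper_width: 0.0179
gripper_force: 58.3
```

Gripped on the knob (17.9 mm). Lift the catch by about 14 mm.

Request:
jog_arm(
  steps=[
    [[0,0,-0.01,0,0,0,-1],[0,0,-0.02,0,0,0,-1],[0,0,-0.03,0,0,0,-1],[0,0,-0.04,0,0,0,-1],[0,0,-0.048,0,0,0,-1],[0,0,-0.056,0,0,0,-1],[0,0,-0.056,0,0,0,-1],[0,0,-0.056,0,0,0,-1]],
  ],
)

```text
time: 9.45
eef_pos: [0.4514, -0.1184, 0.094]
tcp_rot: [[0.949, -0.316, -0.001], [-0.316, -0.949, -0.002], [-0.001, 0.003, -1.0]]
ft_force: [-0.6, -5.6, -3.0]
gripper_width: 0.0176
gripper_force: 58.5
```

```bash
python3 - <<'E'
from h import *
z=telemetry.observe()["eef_pos"][2]
print(np.round(telemetry.observe()["joints"],1))
for q in np.radians([2.5,5,10,15,20,25,30,35]): go(round(q,3),z,.1175)
E
```

```text
[-12.   39.8  35.1 123.2 -45.6  30.8 -50.8]
p [ 0.4514 -0.1184  0.094 ] F [-0.6 -5.6 -3. ] w 0.0176 | q 0.044 shift [-0.001  0.017  0.   ] turn [ 0.004  0.001 -0.047]
p [ 0.4514 -0.1184  0.094 ] F [-0.6 -5.6 -3. ] w 0.0176 | q 0.087 shift [0.    0.037 0.   ] turn [ 0.004  0.001 -0.102]
p [ 0.4514 -0.1184  0.094 ] F [-0.6 -5.6 -3. ] w 0.0176 | q 0.175 shift [0.005 0.078 0.   ] turn [ 0.004  0.001 -0.214]
p [ 0.4514 -0.1184  0.094 ] F [-0.6 -5.6 -3. ] w 0.0176 | q 0.262 shift [0.014 0.118 0.   ] turn [ 0.003  0.001 -0.325]
p [ 0.4514 -0.1184  0.094 ] F [-0.6 -5.6 -3. ] w 0.0176 | q 0.349 shift [0.026 0.157 0.   ] turn [ 0.003  0.001 -0.436]
p [ 0.4514 -0.1184  0.094 ] F [-0.6 -5.6 -3. ] w 0.0176 | q 0.436 shift [0.041 0.195 0.001] turn [ 0.003  0.001 -0.546]
p [ 0.4514 -0.1184  0.094 ] F [-0.6 -5.6 -3. ] w 0.0176 | q 0.524 shift [0.06  0.232 0.001] turn [ 0.003  0.002 -0.658]
p [ 0.4514 -0.1184  0.094 ] F [-0.6 -5.6 -3. ] w 0.0176 | q 0.611 shift [0.082 0.267 0.001] turn [ 0.003  0.002 -0.769]
```

Request:
jog_arm(
  steps=[
    [[0,0.017,0,0,0,-0.047,-1],[0,0.037,0,0,0,-0.1,-1],[0.005,0.078,0,0,0,-0.21,-1],[0.014,0.118,0,0,0,-0.325,-1],[0.026,0.157,0,0,0,-0.435,-1],[0.041,0.195,0,0,0,-0.545,-1],[0.06,0.232,0,0,0,-0.66,-1],[0.06,0.232,0,0,0,-0.66,-1]],
  ],
)

```text
time: 10.45
eef_pos: [0.4468, -0.175, 0.0937]
tcp_rot: [[0.981, 0.196, -0.003], [0.196, -0.981, 0.004], [-0.002, -0.005, -1.0]]
ft_force: [-0.7, 4.7, -2.4]
gripper_width: 0.0174
gripper_force: 58.7
```

```bash
cat >> h.py <<'E'
def wind():
    s=telemetry.observe();d=np.array(s["eef_pos"][:2])-AX
    print("j",np.round(s["joints"],1),"q",round(float((np.arctan2(d[1],d[0])-A0)%(2*np.pi)),3),"rad",np.hypot(*d).round(4),"F rad/tan/z",np.round([np.dot(s["ft_force"][:2],d)/np.hypot(*d),(d[0]*s["ft_force"][1]-d[1]*s["ft_force"][0])/np.hypot(*d),s["ft_force"][2]],1))
    return s
E
python3 - <<'E'
from h import *
s=wind();z=.094
for q in np.radians([35,40,45,50,55,60,65,67.6]): go(round(q,3),z,.1175)
E
```

```text
j [  0.5  38.3  26.5 120.9 -35.4  28.8 -24.8] q 0.497 rad 0.1174 F rad/tan/z [-0.1 -4.7 -2.4]
p [ 0.4468 -0.175   0.0937] F [-0.7  4.7 -2.4] w 0.0174 | q 0.611 shift [ 0.001  0.054 -0.001] turn [-0.006  0.003 -0.109]
p [ 0.4468 -0.175   0.0937] F [-0.7  4.7 -2.4] w 0.0174 | q 0.698 shift [ 0.006  0.094 -0.001] turn [-0.006  0.002 -0.219]
p [ 0.4468 -0.175   0.0937] F [-0.7  4.7 -2.4] w 0.0174 | q 0.785 shift [ 0.015  0.134 -0.002] turn [-0.006  0.002 -0.33 ]
p [ 0.4468 -0.175   0.0937] F [-0.7  4.7 -2.4] w 0.0174 | q 0.873 shift [ 0.028  0.174 -0.002] turn [-0.006  0.002 -0.442]
p [ 0.4468 -0.175   0.0937] F [-0.7  4.7 -2.4] w 0.0174 | q 0.96 shift [ 0.043  0.211 -0.002] turn [-0.006  0.002 -0.553]
p [ 0.4468 -0.175   0.0937] F [-0.7  4.7 -2.4] w 0.0174 | q 1.047 shift [ 0.062  0.248 -0.002] turn [-0.006  0.001 -0.664]
p [ 0.4468 -0.175   0.0937] F [-0.7  4.7 -2.4] w 0.0174 | q 1.134 shift [ 0.084  0.282 -0.002] turn [-0.006  0.001 -0.775]
p [ 0.4468 -0.175   0.0937] F [-0.7  4.7 -2.4] w 0.0174 | q 1.18 shift [ 0.097  0.3   -0.003] turn [-0.006  0.001 -0.833]
```

Request:
jog_arm(
  steps=[
    [[0.001,0.04,0,0,0,-0.1,-1],[0.006,0.094,0,0,0,-0.22,-1],[0.015,0.134,0,0,0,-0.33,-1],[0.028,0.174,0,0,0,-0.44,-1],[0.043,0.211,-0.001,0,0,-0.55,-1],[0.062,0.248,-0.002,0,0,-0.66,-1],[0.084,0.282,-0.002,0,0,-0.775,-1],[0.097,0.3,-0.002,0,0,-0.83,-1]],
  ],
)

```text
time: 11.45
eef_pos: [0.4827, -0.2418, 0.0932]
tcp_rot: [[0.659, 0.752, -0.009], [0.752, -0.659, 0.007], [-0.001, -0.011, -1.0]]
ft_force: [-5.3, 7.0, -2.3]
gripper_width: 0.0178
gripper_force: 58.8
```

```bash
python3 - <<'E'
from h import *
s=wind()
for q in (1.25,1.3,1.33,1.35,1.37,1.39): go(q,.094,.1175)
c=camera("top");a=c["frame"][170:275,380:485];cv2.imwrite("pics/t3.png",cv2.resize(a,(600,600),interpolation=cv2.INTER_CUBIC))
E
```

```text
j [ 12.4  40.   17.4 111.2 -21.2  32.5   2.9] q 1.153 rad 0.1178 F rad/tan/z [-1.5 -8.6 -2.3]
p [ 0.4827 -0.2418  0.0932] F [-5.3  7.  -2.3] w 0.0178 | q 1.25 shift [ 0.002  0.046 -0.004] turn [-0.015  0.001 -0.09 ]
p [ 0.4827 -0.2418  0.0932] F [-5.3  7.  -2.3] w 0.0178 | q 1.3 shift [ 0.004  0.069 -0.004] turn [-0.015  0.    -0.154]
p [ 0.4827 -0.2418  0.0932] F [-5.3  7.  -2.3] w 0.0178 | q 1.33 shift [ 0.006  0.083 -0.004] turn [-0.015 -0.    -0.192]
p [ 0.4827 -0.2418  0.0932] F [-5.3  7.  -2.3] w 0.0178 | q 1.35 shift [ 0.008  0.092 -0.004] turn [-0.015 -0.    -0.218]
p [ 0.4827 -0.2418  0.0932] F [-5.3  7.  -2.3] w 0.0178 | q 1.37 shift [ 0.009  0.102 -0.004] turn [-0.015 -0.    -0.243]
p [ 0.4827 -0.2418  0.0932] F [-5.3  7.  -2.3] w 0.0178 | q 1.39 shift [ 0.011  0.111 -0.005] turn [-0.015 -0.    -0.268]
```

Request:
jog_arm(
  steps=[
    [[0.001,0.02,-0.002,0,0,-0.04,-1],[0.002,0.045,-0.002,0,0,-0.09,-1],[0.004,0.06,-0.002,0,0,-0.13,-1],[0.004,0.069,-0.002,0,0,-0.15,-1],[0.004,0.069,0.006,0,0,-0.15,-1],[0.004,0.069,0.013,0,0,-0.15,-1],[0.004,0.069,0.02,0,0,-0.15,-1],[0.004,0.069,0.024,0,0,-0.15,-1]],
  ],
)

```text
time: 12.5
eef_pos: [0.495, -0.2517, 0.0897]
tcp_rot: [[0.568, 0.823, -0.01], [0.823, -0.567, 0.009], [0.001, -0.013, -1.0]]
ft_force: [-13.8, 10.6, 28.9]
gripper_width: 0.0174
gripper_force: 61.1
```

```bash
python3 - <<'E'
from h import *
s=wind()
for q in (1.3,1.33,1.35,1.37,1.39): go(q,.0875,.1175)
E
```

```text
j [ 14.2  41.   15.6 108.8 -19.   33.5   7.7] q 1.287 rad 0.1178 F rad/tan/z [ -0.7 -17.4  28.9]
p [ 0.495  -0.2517  0.0897] F [-13.8  10.6  28.9] w 0.0174 | q 1.3 shift [0.001 0.006 0.009] turn [-0.017 -0.002 -0.006]
p [ 0.495  -0.2517  0.0897] F [-13.8  10.6  28.9] w 0.0174 | q 1.33 shift [0.001 0.02  0.009] turn [-0.017 -0.002 -0.044]
p [ 0.495  -0.2517  0.0897] F [-13.8  10.6  28.9] w 0.0174 | q 1.35 shift [0.002 0.03  0.009] turn [-0.017 -0.002 -0.069]
p [ 0.495  -0.2517  0.0897] F [-13.8  10.6  28.9] w 0.0174 | q 1.37 shift [0.002 0.039 0.008] turn [-0.017 -0.002 -0.095]
p [ 0.495  -0.2517  0.0897] F [-13.8  10.6  28.9] w 0.0174 | q 1.39 shift [0.003 0.048 0.008] turn [-0.017 -0.002 -0.12 ]
```

View pics/t3.png

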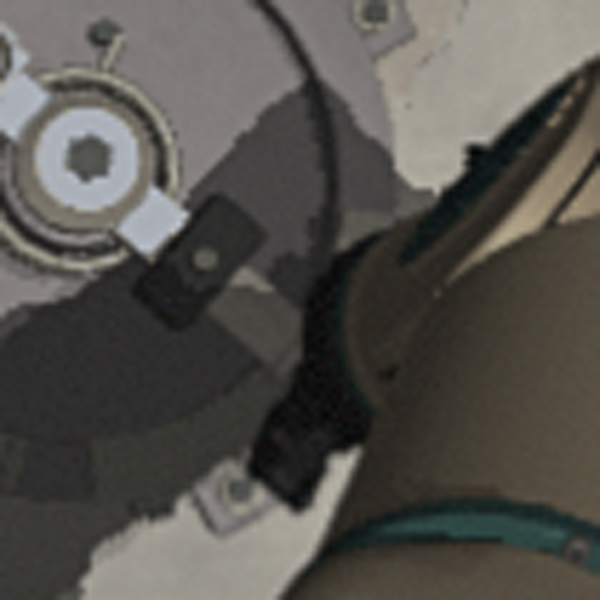

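Resting on the sector top (z 0.0897, 29 N, more than wanted). Ease the pressure and creep on until it drops.

Request:
jog_arm(
  steps=[
    [[0,0,-0.006,0,0,0,-1],[0,0.006,-0.006,0,0,-0.015,-1],[0,0.012,-0.006,0,0,-0.03,-1],[0.001,0.018,-0.006,0,0,-0.045,-1],[0.001,0.024,-0.006,0,0,-0.06,-1],[0.001,0.028,-0.006,0,0,-0.07,-1],[0.001,0.03,-0.006,0,0,-0.075,-1],[0.001,0.03,-0.006,0,0,-0.075,-1]],
  ],
)

```text
time: 13.5
eef_pos: [0.4983, -0.254, 0.0898]
tcp_rot: [[0.519, 0.855, -0.016], [0.855, -0.519, 0.012], [0.002, -0.02, -1.0]]
ft_force: [-15.9, 11.0, 17.4]
gripper_width: 0.0173
gripper_force: 60.2
```

```bash
python3 - <<'E'
from h import *
s=wind()
for q in (1.37,1.39): go(q,.0875,.1175)
E
```

```text
j [ 14.8  41.3  14.8 107.7 -17.8  34.4   9.8] q 1.321 rad 0.1178 F rad/tan/z [ -0.5 -19.4  17.4]
p [ 0.4983 -0.254   0.0898] F [-15.9  11.   17.4] w 0.0173 | q 1.37 shift [0.001 0.023 0.009] turn [-0.026 -0.003 -0.021]
p [ 0.4983 -0.254   0.0898] F [-15.9  11.   17.4] w 0.0173 | q 1.39 shift [0.001 0.033 0.009] turn [-0.026 -0.003 -0.046]
```

Request:
jog_arm(
  steps=[
    [[0,0,-0.003,0,0,0,-1],[0,0.003,-0.003,0,0,-0.005,-1],[0,0.006,-0.003,0,0,-0.01,-1],[0,0.009,-0.003,0,0,-0.015,-1],[0,0.012,-0.003,0,0,-0.02,-1],[0,0.015,-0.003,0,0,-0.025,-1],[0,0.018,-0.003,0,0,-0.03,-1],[0,0.018,-0.003,0,0,-0.03,-1]],
  ],
)

```text
time: 14.5
eef_pos: [0.5037, -0.2575, 0.0886]
tcp_rot: [[0.497, 0.867, -0.014], [0.868, -0.497, 0.009], [0.001, -0.017, -1.0]]
ft_force: [-9.0, 6.4, -2.6]
gripper_width: 0.0174
gripper_force: 59.1
```

```bash
python3 - <<'E'
from h import *
s=wind()
E
```

```text
j [ 15.1  41.6  14.5 106.9 -17.3  34.6  10.7] q 1.376 rad 0.1179 F rad/tan/z [ -1.1 -11.   -2.6]
```

It has begun to drop into the far notch (q≈1.376, no upward force). Lower it home.

Request:
jog_arm(
  steps=[
    [[0,0,0.006,0,0,0,-1],[0,0,0.012,0,0,0,-1],[0,0,0.018,0,0,0,-1],[0,0,0.024,0,0,0,-1],[0,0,0.03,0,0,0,-1],[0,0,0.034,0,0,0,-1],[0,0,0.036,0,0,0,-1],[0,0,0.036,0,0,0,-1]],
  ],
)

```text
time: 15.5
eef_pos: [0.5037, -0.2575, 0.0805]
tcp_rot: [[0.497, 0.867, -0.014], [0.868, -0.497, 0.009], [0.001, -0.017, -1.0]]
ft_force: [-10.3, 7.6, 5.1]
gripper_width: 0.0176
gripper_force: 59.6
```

```bash
python3 - <<'E'
from h import *
s=wind()
E
```

```text
j [ 15.4  42.3  14.1 107.1 -17.5  33.6  11. ] q 1.376 rad 0.118 F rad/tan/z [ -1.4 -12.7   5.1]
```

It is home (z 0.0805, the same as at rest). Let the notch wall take the spring load, then check that it holds.

Request:
jog_arm(
  steps=[
    [[0,-0.003,0,0,0,0,-1],[0,-0.006,0,0,0,0,-1],[0,-0.009,0,0,0,0,-1],[0,-0.012,0,0,0,0,-1],[0,-0.015,0,0,0,0,-1],[0,-0.018,0,0,0,0,-1],[0,-0.018,0,0,0,0,-1],[0,-0.018,0,0,0,0,-1]],
  ],
)

```text
time: 16.5
eef_pos: [0.5016, -0.2562, 0.0807]
tcp_rot: [[0.498, 0.867, -0.01], [0.867, -0.498, 0.007], [0.001, -0.013, -1.0]]
ft_force: [-6.5, 6.1, 1.3]
gripper_width: 0.0174
gripper_force: 59.3
```

```bash
python3 - <<'E'
from h import *
s=wind()
E
```

```text
j [ 15.3  42.1  14.1 107.7 -17.6  33.   11. ] q 1.355 rad 0.1179 F rad/tan/z [-1.9 -8.8  1.3]
```

Request:
jog_arm(
  steps=[
    [[0,-0.003,0,0,0,0,-1],[0,-0.006,0,0,0,0,-1],[0,-0.009,0,0,0,0,-1],[0,-0.012,0,0,0,0,-1],[0,-0.015,0,0,0,0,-1],[0,-0.015,0,0,0,0,-1],[0,-0.015,0,0,0,0,-1],[0,-0.015,0,0,0,0,-1]],
  ],
)

```text
time: 17.5
eef_pos: [0.5013, -0.2561, 0.081]
tcp_rot: [[0.497, 0.867, -0.005], [0.867, -0.497, 0.004], [0.001, -0.006, -1.0]]
ft_force: [-3.4, 3.8, -5.3]
gripper_width: 0.0174
gripper_force: 58.9
```

```bash
python3 - <<'E'
from h import *
s=wind()
E
```

```text
j [ 15.3  41.9  14.  108.2 -17.7  32.4  11.1] q 1.353 rad 0.118 F rad/tan/z [-1.5 -4.9 -5.3]
```

The notch wall holds it: 3.75 mm commanded back gave only 0.3 mm. Open.

Request:
jog_arm(
  steps=[
    [[0,0,0.003,0,0,0,-1],[0,0,0.003,0,0,0,-0.5],[0,0,0.003,0,0,0,-0.4],[0,0,0.003,0,0,0,-0.2],[0,0,0.003,0,0,0,0],[0,0,0.003,0,0,0,0.2],[0,0,0.003,0,0,0,0.2],[0,0,0.003,0,0,0,0.2]],
  ],
)

```text
time: 18.5
eef_pos: [0.5028, -0.2587, 0.0812]
tcp_rot: [[0.498, 0.867, -0.001], [0.867, -0.498, -0.0], [-0.001, -0.001, -1.0]]
ft_force: [0.4, -0.1, -0.3]
gripper_width: 0.0514
gripper_force: 0.0
```

Request:
jog_arm(
  steps=[
    [[0,0,-0.02,0,0,0,0.2],[0,0,-0.06,0,0,0,0.2],[0,0,-0.12,0,0,0,0.2],[0,0,-0.2,0,0,0,0.2],[0,0,-0.3,0,0,0,0.2],[0,0,-0.4,0,0,0,0.2],[0,0,-0.5,0,0,0,0.2],[0,0,-0.6,0,0,0,0.2]],
  ],
)

```text
time: 19.5
eef_pos: [0.5029, -0.2586, 0.2333]
tcp_rot: [[0.498, 0.867, 0.0], [0.867, -0.498, -0.001], [-0.001, 0.0, -1.0]]
ft_force: [0.3, 0.2, -0.2]
gripper_width: 0.0512
gripper_force: 0.0
```

```bash
python3 - <<'E'
from h import *
s=wind();c=camera("side");a=c["frame"][170:330,260:430];cv2.imwrite("pics/s4.png",cv2.resize(a,(638,600),interpolation=cv2.INTER_CUBIC))
E
```

```text
j [ 11.5  30.   19.7 101.  -12.5  51.1   6.7] q 1.375 rad 0.1193 F rad/tan/z [-0.3  0.1 -0.2]
```

View pics/s4.png

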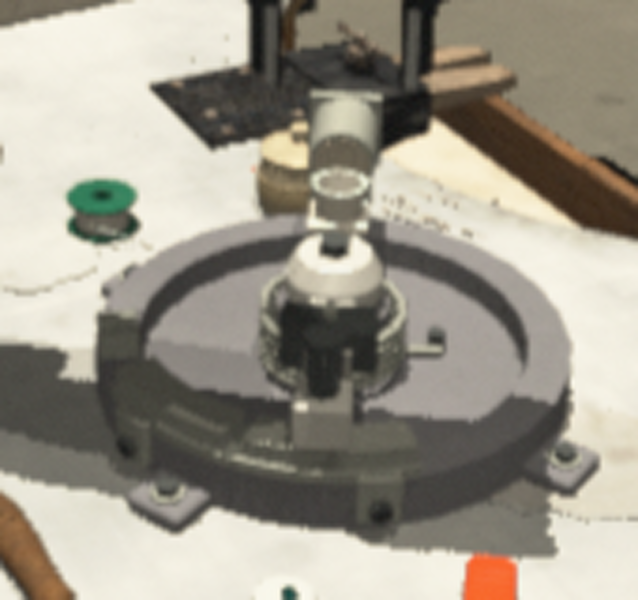

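The picture shows the arm wound, with the block at crop (323,410) over the far notch, the near notch free at (235,440), and the bystanders in place. Handing in.

```bash
python3 -c "
from cell import r
print(r.close_job())"
```

```text
the job is handed in; nothing more can be done
None
```

The caster is at full wind: the catch is home in the far notch (about 1.36 rad), the arm stayed wound after I let go, the loose things I could see in the last picture hadn't moved, and I handed the job in at about 20 s; no verdict was returned.

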